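# Close the ring mould over its liner and hold it shut

## Task

Get the ring mould ready for casting: slide the taller of the two loose steel sleeves down over the post in the middle of the fixed mould half until it sits on the plate, then set the loose mould half on the two dowels. Press it down against the spring pins until the two halves meet with no gap and finish while still holding it pressed shut; if you let go it springs open. Leave the rest of the bench where it is.

Things in the scene. Friction and masses are not known exactly. Their poses are not given: they have to be found in the camera images.
- base: Fixed lower mould half: aluminium block 120 x 54 x 22 (long side along its x, z up) on a foot 168 x 34 x 8 with a low screw head (12 mm across, top 12 mm above the bench) at each end. Origin: centre of its underside, on the bench. On its top face stand a core post in the middle, two dowels and two spring pins, all on its x axis. Its x lies within about 30 degrees of world x.
- post_top (a point): Top of the steel core post at the block's centre: 14 mm in diameter, 38 mm high above the top face, tapering over its top 5 mm to 8.4 mm.
- dowel_a (a point): Top of one steel dowel, at x = +45 mm, y = 0 of the lower half: 10 mm in diameter, 24 mm high above the top face, tapering over its top 5 mm to 4.4 mm.
- dowel_b (a point): Top of the other dowel, the same, at x = -45 mm, y = 0.
- seat (a point): Centre of the lower half's top face (foot of the core post), 22 mm above the bench.
- ejector (a joint): Travel of the two brass spring pins (8 mm in diameter, at x = -27 and +27 mm of the lower half), which move down together: 0 = out, 6 mm above the top face; 0.006 = flush, mould shut. Together they push up with 8 N at 0 and 14 N at 0.006: the upper half alone rests on them with a 6 mm gap, and shutting it takes about 10 N more than its weight.
- cover: Loose upper mould half: aluminium block 120 x 54 x 28 high, about 0.4 kg, flat on the bench. Origin: centre of its underside; x along its length, z up. Through holes: 12 mm in diameter at x = -45 and +45 for the dowels, 36 mm in the middle to go over post and sleeve. Fits either way round. Can be gripped across its 54 mm width. Shut, its origin is at seat.
- liner: The taller loose steel sleeve: 30 mm high, 28 mm outer diameter, 17 mm bore, about 0.08 kg, standing upright on the bench. Origin: centre of its underside.
- short_ring: The shorter steel ring, not to be used: 12 mm high, 28 mm outer diameter, 17 mm bore. Origin: centre of its underside. It and the tall sleeve may have changed places.
- scale: Pocket scale, 130 x 170 x 18, to the robot's right. Origin: centre of its underside. Leave alone.
- dish: White ceramic dish, 104 mm across, 34 high, on the scale. Origin: centre of its underside. Leave alone.
- strip_a: Flat silver-coloured metal strip 60 x 10 x 5 on the bench. Origin: centre of its underside. Leave alone.
- strip_b: Small flat brass strip 36 x 8 x 5 on the bench. Origin: centre of its underside. Leave alone.
- hammer: Hammer about 220 mm long, lying behind the mould. Leave alone.
- jar: Amber glass jar, 56 mm across, 75 high, behind the mould. Origin: centre of its underside. Leave alone.
Not all that is in view belongs to the job. Leave any purple look-alike of the base alone.

How it is judged:
On the way, in this order (a step that is already met when the one before it is completed fails the run):
1. the tall sleeve sits on the plate, around the core post (horizontal distance between liner and seat below 0.003 m and z of liner in the frame of base below 0.024 m and angle between liner's own z axis and vertical below 0.06 rad), for 0.2 s.
2. the upper half is on the dowels, pressed shut by the robot, sleeve inside (all of step 1 and z of cover in the frame of base below 0.024 m and horizontal distance between cover and seat below 0.003 m and angle between the x axis of cover and the x axis of base, either way round below 0.06 rad and angle between cover's own z axis and vertical below 0.04 rad and value of joint ejector above 0.004 m and contact force between any of the fingers, the arm and cover above 3 N), for 0.3 s.
At the end, for the whole second after the job is handed in: Upper half on the lower: gap under 2 mm, centred to 3 mm, aligned to 0.06 rad, level to 0.04 rad, spring pins in by over 4 mm, robot pushing or gripping it with over 3 N; tall sleeve upright around the post (3 mm), within 2 mm of the plate (all of step 2); the arm keeps its last pose, push and grip.
It fails at once if another thing on the bench was moved by more than 30 mm (distance of any of short_ring, scale, dish, strip_a, strip_b, hammer, jar from where it was at the start of the episode above 0.03 m).
It also fails if it takes over 61 s, if anything falls off the work surface, if the arm or the gripper's body presses on something with over 40 N, if the wrist force passes 120 N, or if a joint passes its speed limit or range.

## Robot

A 6-joint arm with a two-finger parallel gripper is mounted at the origin on the work surface. World frame = base frame: x ahead of the robot, y to its left, z up, the work surface at z = 0. Lengths are in m, angles in rad, forces in N, time in s.
With the tool pointing down it reaches from about 0.35 to 1 m from the base axis. Payload 7.1 kg.
Tool frame: the origin (TCP) lies at the very end of the fingers, on their centre line; the grasp point (between the pads) lies robot.grip_depth behind it (robot.grip_depth is the distance from the TCP to the grasp point, in m); z points along the fingers, y is the line along which they close (so a half turn about z gives the same grasp; the last joint's range is limited). The gripper opens to 85 mm and grips with 20 to 120 N. Pads are 22 mm wide; open, the fingers measure 114 mm over their backs; the gripper's body (76 mm by 85 mm) begins 54 mm behind the grasp point. The pads swing forward as they close: fully open they stand 13 mm farther back than shut.
Start: joints at [-1.154, 0.423, 1.63, -0, 1.089, -0.019], TCP at [0.264, -0.567, 0.231] pointing down, gripper open.
Joint ranges: [-3, 3], [-0.9, 2.11], [0.09, 2.58], [-1.31, 4.45], [0.11, 2.69], [-2.54, 2.54]. Speed limits (rad/s): [2.39, 2.39, 3.01, 3.14, 3.14, 3.14].

## Interface

Orientations are given as a rotation vector (axis times angle).
In Python, from cell import robot gives the robot as it stands.
- The arm moves only by the tool carry_out, never from a script. Its argument "deltas" is one flat list of numbers, 6 for each row, row after row: the shift along the tool's x, y, z scaled (see below), then the turn, a rotation vector about the tool's x, y, z scaled (see below). A call has exactly 8 rows; each row shifts and turns the commanded pose from where the row before left it, along the tool's axes as they then stand; what a row does not reach is not made up. The controller multiplies each number of a shift by 0.12 m and each number of a turn by 45 degrees. A row lasts 1/8 s, in which the tool goes at most 62.5 mm and 10.7 degrees, less where a joint would pass 70% of its speed; a pose out of reach is approached as far as the arm can. A call with a number of a shift or a turn outside -1 to 1 is refused whole. A call with a gripper value outside its range is refused whole. "grip" is the closure, from 0 (fully open) to 1 (shut), set as the call begins (left out, the last holds). The fingers move at their own pace and stop on an object; the grip force is fixed at half the most. Time passes only in rows, so rows that do not move let the fingers close, or fill a call up. It gives the time, the measured TCP pose, the force, the opening and the grip force at its end, in the units of the state.
- robot.read_state(): the state, without advancing time (a new reading comes with each control period).
- robot.snapshot(name): name is "side" or "top"; returns (picture, depth): 400x640x3 uint8, red, green, blue; 400x640 float32, m along the optical axis (not along the pixel's ray), 0 where there is no reading.
- robot.get_calibration(name): a dict with "K" (3x3 intrinsics, pixels), "pose" (4x4, takes a point from camera to world coordinates). Camera axes: x right, y up, looking along -z (the intrinsics and any distortion apply to the point x, -y, -z); pixel columns grow to the right and rows downward; lengths in m; the calibration is good to about 2 mm. A picture is of the moment at which its call begins. get_calibration takes no time and is no camera call.
- robot.close_job(): hands the job in; it is judged then, once.
Trained networks look in the newest picture that a camera, given by its name, has taken for a name from the list of things; names that differ only in an ending like _2 or _b are one class to them, and where a whole thing is asked for, a point or a joint stands for the part that bears it (a point fixed in the world has none). Each returns a list of dicts, best first, with "p" (0 to 1); they miss things now and then, are a little off and sometimes report something else, mostly with a low value. They report only what shows in the picture. A call takes as long as a camera call. They do not tell look-alikes from the thing itself.
- robot.recognise(camera, name): "extent" ([left, top, width, height] in pixels, round what is visible of it).
- robot.regions_of(camera, name): "region" (400x640 bool, what is visible of it) and "extent" ([left, top, width, height] in pixels, round what is visible of it).
The state is a dict: "clock": time; "joint_positions": joint angles; "qd": joint speeds; "joint_torque": joint torques, N m; "tcp_pos": TCP position; "ee_rot": TCP orientation; "contact_force": force on the tool from outside, world axes, zero at the start; "ft_torque": the same for the moment, N m; "finger_gap": opening from 0.0 (shut) to 1.0 (fully open); "gripper_force": force on a finger pad.
Only numpy, scipy, OpenCV 4.12 (cv2) and the standard library are available. Lean on these libraries where they do the work, as an engineer would, in place of code of your own. Each camera call takes 0.05 s, during which the arm holds its last target. There are 200 camera calls.

## Working session

There is one attempt and no reset: what is moved stays moved. The work goes in short steps, Python scripts to look and compute and a tool call to move; the robot and the scene stay as the last step left them, time stands still between calls to the robot, and variables do not carry over. Pictures are saved under pics/ and viewed, at most 10 in all, crops included, and the job is handed in when it is done.

Besides the shell and the picture viewer there is one more tool, called after ">>>" as a command line: name --argument value ..., lists and objects as JSON in quotes. carry_out: Moves the arm, as the interface text tells. Shifts and turns lie within -1 to 1; 1 stands for 0.12 m of shift or 45 degrees of turn. Its arguments: {"type":"object","properties":{"deltas":{"type":"array"},"grip":{"type":"number"}},"required":["deltas"]}

```bash
mkdir -p pics; ls; python3 - <<'E'
from cell import robot
import cv2,numpy as np
s=robot.read_state()
print({k:np.round(v,4).tolist() for k,v in s.items()}, robot.grip_depth)
for c in ("top","side"):
    p,d=robot.snapshot(c); cv2.imwrite(f"pics/{c}0.png",p[:,:,::-1]); np.save(f"{c}_d.npy",d); np.save(f"{c}_p.npy",p)
    k=robot.get_calibration(c); print(k)
    for n in ("base","cover","liner","short_ring"):
        print(c,n,[(np.round(r["p"],2),r["extent"]) for r in robot.recognise(c,n)])
E
```

```text
pics
{'clock': 0.0, 'joint_positions': [-1.154, 0.4238, 1.6307, -0.0, 1.0886, -0.019], 'qd': [-0.0002, 0.0006, -0.001, -0.0003, -0.0002, -0.0008], 'joint_torque': [0.0011, -55.7377, -28.174, 0.0002, 0.0074, 0.0], 'tcp_pos': [0.2636, -0.5661, 0.2306], 'ee_rot': [-3.0659, -0.6788, 0.0005], 'contact_force': [1.2356, 0.5625, -0.29], 'ft_torque': [0.0317, 0.0382, 0.0688], 'gripper_force': 0.0, 'finger_gap': 1.0013} 0.0187
{'K': array([[454.9636013 ,   0.        , 331.45044369],
       [  0.        , 454.9636013 , 202.16600772],
       [  0.        ,   0.        ,   1.        ]]), 'pose': array([[ 3.56042921e-04,  9.85899628e-01, -1.67337372e-01,
         2.73423069e-01],
       [-9.99952725e-01,  1.97702885e-03,  9.52044305e-03,
        -1.15816224e-02],
       [ 9.71703208e-03,  1.67326071e-01,  9.85853724e-01,
         1.60636402e+00],
       [ 0.00000000e+00,  0.00000000e+00,  0.00000000e+00,
         1.00000000e+00]])}
top base [(np.float64(0.96), [400.6, 141.8, 20.7, 45.7]), (np.float64(0.95), [249.7, 243.9, 13.3, 49.8]), (np.float64(0.93), [381.7, 249.0, 21.1, 50.8]), (np.float64(0.
[... 461 characters left out ...]
2092, -0.07405293,  0.43410271],
       [-0.08625256, -0.6589914 ,  0.74718862,  1.0119587 ],
       [-0.01411506,  0.75071661,  0.66047357,  0.9885303 ],
       [ 0.        ,  0.        ,  0.        ,  1.        ]])}
side base [(np.float64(0.79), [273.6, 140.3, 46.0, 28.8]), (np.float64(0.69), [391.9, 164.1, 56.1, 24.4]), (np.float64(0.62), [294.2, 254.2, 64.9, 28.7]), (np.float64(0.58), [382.9, 286.0, 70.2, 20.5]), (np.float64(0.57), [240.3, 348.9, 80.6, 38.7])]
side cover [(np.float64(0.94), [332.6, 174.0, 44.0, 27.3]), (np.float64(0.71), [259.8, 309.8, 21.1, 8.0])]
side liner [(np.float64(0.78), [331.1, 325.4, 11.6, 21.1])]
side short_ring [(np.float64(0.34), [293.2, 251.5, 66.4, 34.5])]
```

View pics/top0.png

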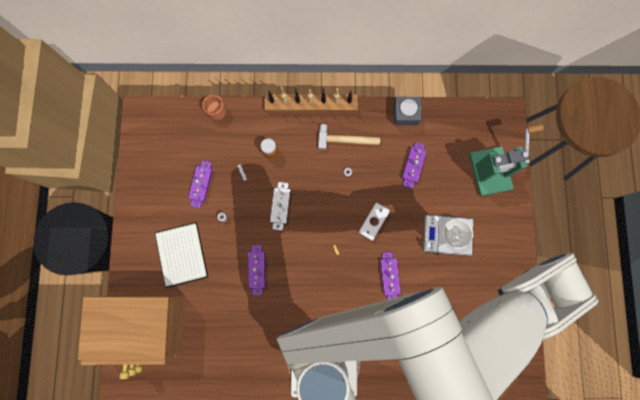

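View pics/side0.png

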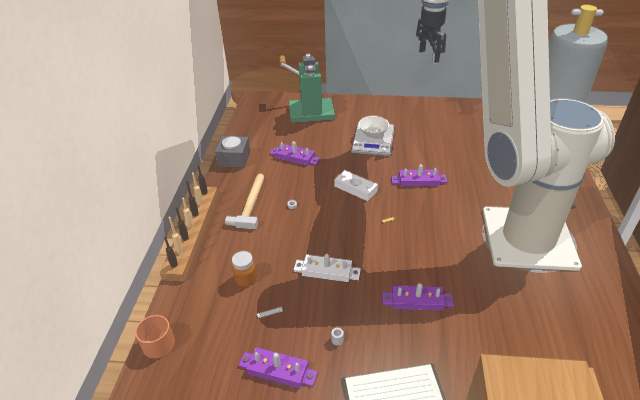

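The top view shows the silver base at (280,206), the cover at (374,222) and a ring at (222,216) and another at (348,172). The side view shows the ring at (337,337) is the tall sleeve, and the one at (292,204) the short ring.

```bash
cat > h.py <<'E'
import numpy as np,cv2
from cell import robot
def proj(c,P):
    k=robot.get_calibration(c);T=k["pose"];q=(np.atleast_2d(P)-T[:3,3])@T[:3,:3]
    q=q*[1,-1,-1];u=q@k["K"].T;return u[:,:2]/u[:,2:]
def ray(c,uv):
    k=robot.get_calibration(c);T=k["pose"]
    d=np.c_[np.atleast_2d(uv),np.ones(len(np.atleast_2d(uv)))]@np.linalg.inv(k["K"]).T
    return T[:3,3],(d*[1,-1,-1])@T[:3,:3].T
def onz(c,uv,z):
    o,d=ray(c,uv);return o+d*((z-o[2])/d[:,2])[:,None]
def cloud(c,d,box):
    l,t,w,h=[int(v) for v in box];v,u=np.mgrid[t:t+h,l:l+w];u=u.ravel();v=v.ravel();z=d[v,u]
    o,r=ray(c,np.c_[u,v]);return (o+r*z[:,None])[z>0]
E
python3 - <<'E'
from h import *
D={c:np.load(c+"_d.npy") for c in("top","side")}
B={"base":{"top":(264,176,30,62),"side":(288,248,80,44)},"cover":{"top":(352,198,42,48),"side":(326,168,58,40)},
"liner":{"top":(212,206,20,20),"side":(326,322,24,30)}}
for n in B:
  for c in D:
    X=cloud(c,D[c],B[n][c]); z=X[:,2]
    print(n,c,len(X),"hist",np.histogram(z,bins=np.arange(-.01,.08,.006))[0])
    zr={"base":(.017,.027),"cover":(.022,.034),"liner":(.024,.036)}[n]
    Y=X[(z>zr[0])&(z<zr[1])]
    if len(Y)>3:
      r=cv2.minAreaRect((Y[:,:2]*1000).astype(np.float32)); print("  rect",np.round(r[0],1),np.round(r[1],1),round(r[2],1),"mean",Y.mean(0).round(4), "z med",np.median(Y[:,2]).round(4))
      if n=="base":
        W=X[z>.04]; print("  tall",len(W),W.mean(0).round(4))
from cell import robot
P={c:np.load(c+"_p.npy") for c in D}
def crop(c,b,s):
    l,t,w,h=b; return cv2.resize(P[c][t:t+h,l:l+w,::-1],None,fx=s,fy=s,interpolation=cv2.INTER_CUBIC)
a=crop("top",(255,170,50,72),4); b=crop("top",(350,190,50,72),4); e=crop("top",(200,190,50,72),4)
f=cv2.resize(crop("side",(288,240,75,50),4),(300,200));g=cv2.resize(crop("side",(322,165,75,50),4),(300,200)); h=crop("side",(300,310,50,50),4)
top=np.hstack([a,b,e]); bot=np.hstack([f,g,h])
W=max(top.shape[1],bot.shape[1]); pad=lambda m:np.pad(m,((0,0),(0,W-m.shape[1]),(0,0)))
cv2.imwrite("pics/crops.png",np.vstack([pad(top),pad(bot)]))
E
```

```text
base top 1850 hist [188 710 345  77 167 271  50   5  11   4   4   6   3   0]
  rect [529.4 156. ] [ 54.3 144.7] 84.1 mean [0.5309 0.1557 0.0217] z med 0.0215
  tall 25 [0.5288 0.1553 0.0508]
base side 3501 hist [  24 1834  558  198  162  573   56   21   29   18   11   14    3    0]
  rect [538.4 157.1] [ 61.5 134. ] 85.0 mean [0.5313 0.1623 0.0221] z med 0.0222
  tall 71 [0.5302 0.1609 0.0489]
cover top 2012 hist [242 917 373  32  10 141 236  53   1   0   0   0   0   0]
  rect [ 474.3 -175.6] [ 53.7 120.2] 59.2 mean [ 0.4737 -0.1753  0.0277] z med 0.0275
cover side 2311 hist [  43 1203  408   78   85  157  319   18    0    0    0    0    0    0]
  rect [ 475.2 -171.3] [ 67.1 126.2] 58.1 mean [ 0.4735 -0.17    0.0275] z med 0.0276
liner top 400 hist [ 55 191  97  12   5   9  22   6   0   0   0   0   0   0]
  rect [488.7 356.8] [25.6 24.4] 31.8 mean [0.4885 0.3571 0.0298] z med 0.0305
liner side 718 hist [  3 435 110  29  26  38  66  11   0   0   0   0   0   0]
  rect [490.  360.9] [25.5 26.1] 49.8 mean [0.4898 0.3614 0.029 ] z med 0.0293
```

View pics/crops.png

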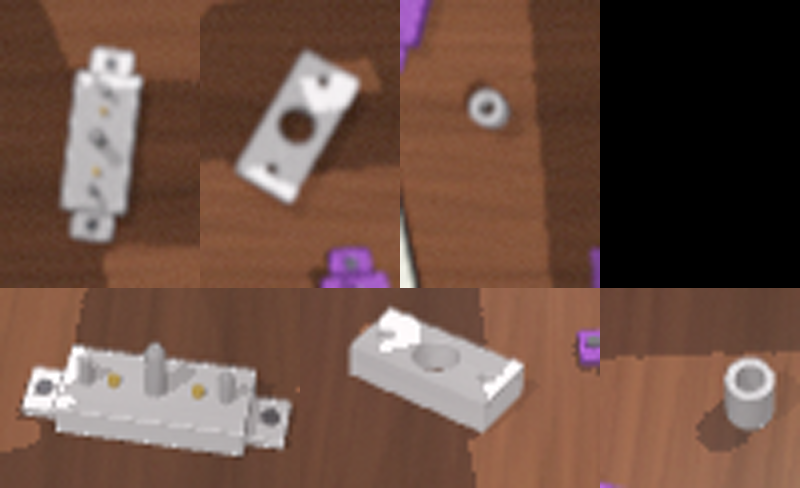

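```bash
cat > fit.py <<'E'
from h import *
from scipy.optimize import minimize
def box(x,y,z0,z1): return np.array([[a,b,c] for a in(-x/2,x/2) for b in(-y/2,y/2) for c in(z0,z1)])
def cyl(x,d,z0,z1,d2=None):
    t=np.linspace(0,2*np.pi,24,False);e=lambda r,z:np.c_[x+r*np.cos(t),r*np.sin(t),0*t+z]
    return np.r_[e(d/2,z0),e((d2 or d)/2,z1)]
M={"base":[box(.12,.054,0,.022),box(.168,.034,0,.008),cyl(0,.014,.022,.055),cyl(0,.014,.055,.06,.0084)]+[cyl(s*.045,.010,.022,.041) for s in(1,-1)]+[cyl(s*.045,.010,.041,.046,.0044) for s in(1,-1)]+[cyl(s*.027,.008,.022,.028) for s in(1,-1)],
"cover":[box(.12,.054,0,.028)],"liner":[cyl(0,.028,0,.03)],"short_ring":[cyl(0,.028,0,.012)]}
S=8
def model(c,n,p,b,z=0.):
    l,t,w,h=b;m=np.zeros((h*S,w*S),np.uint8);C,s=np.cos(p[2]),np.sin(p[2])
    for part in M[n]:
        X=part@np.array([[C,s,0],[-s,C,0],[0,0,1]])+[p[0],p[1],z]
        u=(proj(c,X)-[l,t]+.5)*S
        cv2.fillConvexPoly(m,cv2.convexHull(np.round(u*16).astype(np.int32)),255,shift=4)
    return cv2.resize(m,(w,h),interpolation=cv2.INTER_AREA)/255.
def mask(p,b,sat=75):
    l,t,w,h=b;hsv=cv2.cvtColor(p[t:t+h,l:l+w],cv2.COLOR_RGB2HSV)
    # soft mask on saturation
    s=hsv[...,1].astype(float);return np.clip((sat+35-s)/70,0,1)
def fit(c,n,p,b,x0,z=0.):
    m=mask(p,b);s=np.array([.002,.002,.02])
    f=lambda q:np.abs(model(c,n,x0+q*s,b,z)-m).sum()
    r=minimize(f,np.zeros(3),method="Nelder-Mead",options=dict(initial_simplex=np.r_[np.zeros((1,3)),np.eye(3)*1.5],xatol=.01,fatol=.01))
    return x0+r.x*s,r.fun/m.sum()
E
cat > run.py <<'E'
from fit import *
B={"base":{"top":(264,176,30,62),"side":(290,246,76,42)},"cover":{"top":(354,198,40,48),"side":(328,168,56,40)},"liner":{"top":(214,208,16,16),"side":(328,324,20,28)}}
x0={"base":(.53,.158,-.09),"cover":(.474,-.173,-.54),"liner":(.489,.359,0)}
for n in B:
  for c in B[n]:
    r,e=fit(c,n,np.load(c+"_p.npy"),B[n][c],np.array(x0[n])); print(n,c,r.round(4),round(e,3))
E
python3 run.py
```

```text
base top [ 0.5326  0.1572 -0.1175] 0.128
base side [ 0.5323  0.1559 -0.0967] 0.04
cover top [ 0.4772 -0.1766 -0.5051] 0.218
cover side [ 0.4756 -0.1753 -0.5341] 0.046
liner top [ 0.4904  0.3601 -0.0042] 0.196
liner side [0.4903 0.3587 0.01  ] 0.049
```

```bash
cat > plan.py <<'E'
import sys,numpy as np
from cell import robot
from scipy.spatial.transform import Rotation as R
def plan(x,y,z,yaw):
    s=robot.read_state();r=R.from_rotvec(s["ee_rot"]);p=s["tcp_pos"]
    t=R.from_matrix(np.array([[np.cos(yaw),np.sin(yaw),0],[np.sin(yaw),-np.cos(yaw),0],[0,0,-1]]).astype(float))
    d=np.array([x,y,z])-p; q=(r.inv()*t).as_rotvec()
    print("t",round(s["clock"],2),"pos",np.round(p,4),"yaw",round(float(np.arctan2(*r.as_matrix()[[1,0],0])),3),"tilt",np.round(r.as_matrix()[:2,2],4),"F",np.round(s["contact_force"],1),"gap",round(s["finger_gap"],3),"q",np.round(s["joint_positions"],2))
    print("shift units (now frame)",np.round(r.inv().apply(d)/.12,3),"(after turn)",np.round(t.inv().apply(d)/.12,3),"turn units",np.round(q/(np.pi/4),3))
if __name__=="__main__": plan(*map(float,sys.argv[1:]))
E
python3 plan.py .4903 .359 .15 3.045
```

```text
t 0.5 pos [ 0.2638 -0.5665  0.2313] yaw 0.436 tilt [-0.      0.0001] F [-0.2 -0.3  0.8] gap 0.999 q [-1.15  0.42  1.63  0.    1.09 -0.02]
shift units (now frame) [ 4.967 -6.195  0.678] (after turn) [-1.135  7.859  0.677] turn units [-0.    -0.    -3.322]
```

>>> carry_out --deltas '[0.31,-0.387,0,0,0,0,0.31,-0.387,0,0,0,0,0.31,-0.387,0,0,0,0,0.31,-0.387,0,0,0,0,0.31,-0.387,0,0,0,0,0.31,-0.387,0,0,0,0,0.31,-0.387,0,0,0,0,0.31,-0.387,0,0,0,0]' --grip 0

```text
clock: 1.5
tcp_pos: [0.3772, -0.1024, 0.2318]
ee_rot: [3.067, 0.678, 0.002]
contact_force: [0.8, -0.5, -0.1]
finger_gap: 1.002
gripper_force: 0.0
```

>>> carry_out --deltas '[0.31,-0.387,0,0,0,0,0.31,-0.387,0,0,0,0,0.31,-0.387,0,0,0,0,0.31,-0.387,0,0,0,0,0.31,-0.387,0,0,0,0,0.31,-0.387,0,0,0,0,0.31,-0.387,0,0,0,0,0.31,-0.387,0,0,0,0]'

```text
clock: 2.5
tcp_pos: [0.49, 0.3604, 0.2315]
ee_rot: [-3.067, -0.68, -0.001]
contact_force: [1.3, 0.4, 0.6]
finger_gap: 0.999
gripper_force: 0.0
```

>>> carry_out --deltas '[0,0,0,0,0,-0.22,0,0,0,0,0,-0.22,0,0,0,0,0,-0.22,0,0,0,0,0,-0.22,0,0,0,0,0,-0.22,0,0,0,0,0,-0.22,0,0,0,0,0,-0.22,0,0,0,0,0,-0.22]'

```text
clock: 3.5
tcp_pos: [0.4898, 0.3583, 0.2314]
ee_rot: [1.923, 2.484, 0.0]
contact_force: [0.1, 0.0, 0.3]
finger_gap: 1.003
gripper_force: 0.0
```

>>> carry_out --deltas '[0,0,0,0,0,-0.22,0,0,0,0,0,-0.22,0,0,0,0,0,-0.22,0,0,0,0,0,-0.22,0,0,0,0,0,-0.22,0,0,0,0,0,-0.22,0,0,0,0,0,-0.22,0,0,0,0,0,0]'

```text
clock: 4.5
tcp_pos: [0.4898, 0.3583, 0.2314]
ee_rot: [0.181, 3.136, 0.0]
contact_force: [-0.6, -0.1, -0.3]
finger_gap: 0.997
gripper_force: 0.0
```

```bash
python3 plan.py .4903 .359 .06 3.045
```

```text
t 4.5 pos [0.4898 0.3583 0.2314] yaw 3.026 tilt [0. 0.] F [-0.6 -0.1 -0.3] gap 0.997 q [ 0.61  0.4   1.67  0.    1.07 -0.84]
shift units (now frame) [-0.004  0.006  1.428] (after turn) [-0.004  0.006  1.428] turn units [ 0.     0.    -0.024]
```

>>> carry_out --deltas '[-0.004,0.006,0.3,0,0,-0.024,0,0,0.3,0,0,0,0,0,0.3,0,0,0,0,0,0.3,0,0,0,0,0,0.3,0,0,0,0,0,0.2,0,0,0,0,0,0.11,0,0,0,0,0,0.05,0,0,0]'

```text
clock: 5.5
tcp_pos: [0.4903, 0.359, 0.0077]
ee_rot: [-0.152, -3.138, 0.0]
contact_force: [-0.2, -0.5, 0.4]
finger_gap: 1.0
gripper_force: 0.0
```

```bash
python3 plan.py .4903 .359 .006 3.045; python3 - <<'E'
from h import *
p,d=robot.snapshot("side");cv2.imwrite("pics/s1.png",cv2.resize(p[280:370,270:410,::-1],None,fx=5,fy=5,interpolation=cv2.INTER_CUBIC))
E
```

```text
t 5.5 pos [0.4903 0.359  0.0077] yaw 3.045 tilt [-0.0003 -0.0002] F [-0.2 -0.5  0.4] gap 1.0 q [ 0.61  0.71  1.76  0.    0.67 -0.86]
shift units (now frame) [0.    0.    0.014] (after turn) [0.    0.    0.014] turn units [-0. -0. -0.]
```

View pics/s1.png

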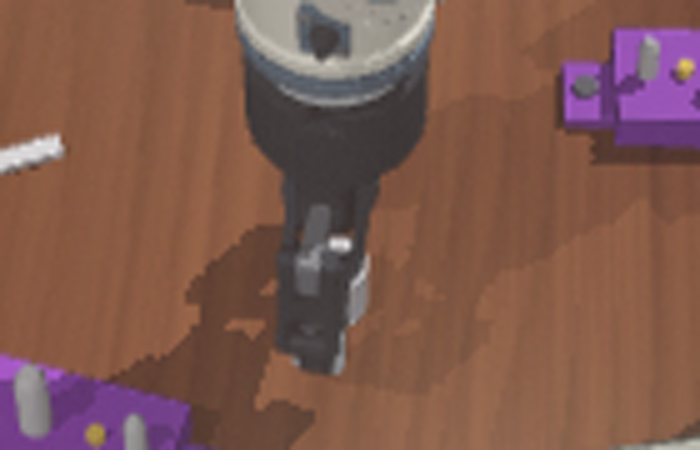

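The near finger is at crop (320,330), with the sleeve hidden behind it and showing slightly to the right at (355,290); alignment looks plausible. I'll close and lift.

>>> carry_out --deltas '[0,0,0,0,0,0,0,0,0,0,0,0,0,0,0,0,0,0,0,0,0,0,0,0,0,0,0,0,0,0,0,0,0,0,0,0,0,0,0,0,0,0,0,0,0,0,0,0]' --grip 1

```text
clock: 6.55
tcp_pos: [0.4907, 0.3592, 0.009]
ee_rot: [0.149, 3.137, 0.001]
contact_force: [-1.1, -1.2, 6.3]
finger_gap: 0.299
gripper_force: 59.1
```

>>> carry_out --deltas '[0,0,-0.1,0,0,0,0,0,-0.2,0,0,0,0,0,-0.2,0,0,0,0,0,-0.2,0,0,0,0,0,-0.1,0,0,0,0,0,0,0,0,0,0,0,0,0,0,0,0,0,0,0,0,0]'

```text
clock: 7.55
tcp_pos: [0.4898, 0.3586, 0.1031]
ee_rot: [-0.149, -3.137, 0.002]
contact_force: [0.4, 0.1, -1.2]
finger_gap: 0.295
gripper_force: 59.0
```

```bash
python3 plan.py .532 .156 .1037 3.045; python3 - <<'E'
from h import *
a,da=robot.snapshot("side");b,db=robot.snapshot("top")
np.save("s2.npy",a);np.save("s2d.npy",da)
f=lambda p,s:cv2.resize(p[...,::-1],None,fx=s,fy=s,interpolation=cv2.INTER_CUBIC)
A=f(a[260:360,290:380],4);B=f(b[180:240,190:260],5)[:400]
B=np.pad(B,((0,400-B.shape[0]),(0,0),(0,0)));cv2.imwrite("pics/s2.png",np.hstack([A,B]))
E
```

```text
t 7.55 pos [0.4898 0.3586 0.1031] yaw 3.046 tilt [-0.0014 -0.001 ] F [ 0.4  0.1 -1.2] gap 0.295 q [ 0.61  0.56  1.75  0.    0.83 -0.86]
shift units (now frame) [-0.511 -1.647 -0.004] (after turn) [-0.513 -1.646 -0.005] turn units [-0.001 -0.002  0.002]
```

View pics/s2.png

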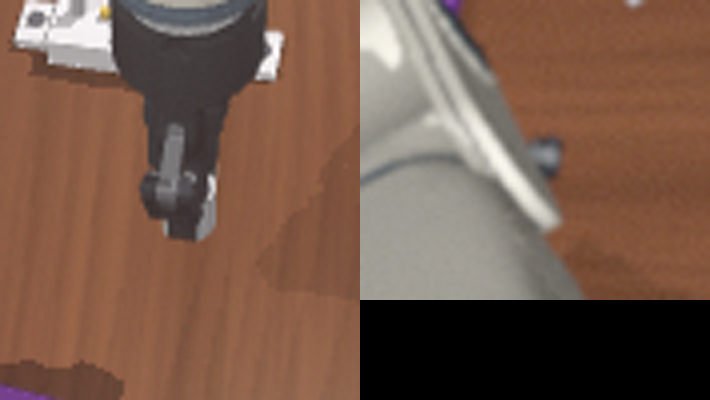

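```bash
python3 - <<'E'
from fit import *
a=np.load("s2.npy")
for row in range(304,322,2):
    print(row,[tuple(int(v) for v in a[row,u]) [0] for u in range(328,348)], cv2.cvtColor(a[row:row+1,328:348],cv2.COLOR_RGB2HSV)[0,:,1].tolist())
for z in (.093,.098):
  X=M["liner"][0]+[.4898,.3586,z]; u=proj("side",X);print(z,"right",u[:,0].max(),"left",u[:,0].min(),"bottom",u[:,1].max(),"top",u[:,1].min())
E
```

```text
304 [66, 74, 110, 115, 121, 126, 119, 86, 87, 105, 139, 71, 66, 68, 201, 165, 136, 130, 135, 138] [35, 21, 5, 9, 6, 6, 9, 12, 12, 12, 5, 29, 23, 38, 6, 5, 99, 127, 134, 131]
306 [76, 108, 114, 111, 109, 140, 100, 85, 85, 84, 69, 65, 65, 67, 162, 211, 130, 132, 135, 138] [23, 7, 7, 7, 7, 5, 13, 12, 12, 18, 22, 31, 27, 30, 5, 4, 129, 133, 136, 131]
308 [67, 106, 108, 111, 115, 108, 91, 82, 85, 80, 72, 66, 64, 75, 183, 168, 130, 133, 136, 137] [34, 10, 9, 7, 9, 9, 11, 16, 18, 16, 14, 31, 32, 27, 7, 6, 131, 132, 135, 130]
310 [62, 73, 84, 86, 92, 88, 66, 68, 67, 66, 65, 67, 70, 114, 133, 138, 130, 136, 138, 138] [45, 24, 21, 18, 17, 14, 31, 30, 30, 31, 35, 34, 29, 11, 10, 9, 133, 133, 137, 133]
312 [61, 61, 65, 67, 73, 70, 62, 60, 60, 61, 66, 65, 85, 139, 131, 138, 131, 136, 138, 138] [42, 42, 43, 30, 31, 29, 45, 43, 47, 42, 35, 35, 15, 6, 10, 7, 130, 135, 129, 137]
314 [88, 78, 82, 75, 64, 65, 65, 63, 64, 62, 59, 65, 106, 138, 131, 139, 132, 136, 138, 138] [96, 88, 65, 27, 36, 35, 39, 36, 40, 45, 43, 35, 10, 6, 10, 7, 131, 135, 131, 137]
316 [137, 141, 142, 148, 67, 66, 67, 63, 64, 62, 65, 103, 136, 139, 134, 137, 136, 138, 140, 138] [136, 130, 95, 3, 30, 35, 34, 40, 40, 37, 43, 12, 4, 6, 11, 43, 137, 129, 129, 139]
318 [137, 140, 140, 143, 71, 67, 67, 67, 65, 63, 68, 117, 136, 133, 132, 133, 137, 138, 139, 138] [130, 133, 129, 36, 50, 42, 38, 34, 35, 36, 34, 9, 2, 15, 77, 130, 134, 129, 132, 139]
320 [140, 141, 140, 138, 135, 137, 136, 136, 114, 115, 101, 131, 130, 129, 131, 133, 136, 137, 138, 138] [133, 136, 133, 129, 136, 134, 135, 135, 121, 122, 109, 103, 133, 132, 128, 132, 133, 128, 129, 131]
0.093 right 343.4370999230567 left 330.0772839302751 bottom 320.19052925480054 top 300.6530448656281
0.098 right 343.4435446213232 left 330.04216100245594 bottom 318.76809940247 top 299.1718494806902
```

>>> carry_out --deltas '[-0.1,-0.32,0,0,0,0,-0.1,-0.32,0,0,0,0,-0.1,-0.32,0,0,0,0,-0.1,-0.32,0,0,0,0,-0.075,-0.247,0,0,0,0,-0.038,-0.12,0,0,0,0,0,0,0,0,0,0,0,0,0,0,0,0]'

```text
clock: 8.65
tcp_pos: [0.5327, 0.1572, 0.104]
ee_rot: [-0.149, -3.138, -0.0]
contact_force: [-0.6, 0.2, -0.4]
finger_gap: 0.297
gripper_force: 59.2
```

```bash
python3 plan.py .5323 .156 .07 3.045; python3 - <<'E'
from fit import *
a,da=robot.snapshot("side");np.save("s3.npy",a)
f=lambda p,s:cv2.resize(p[...,::-1],None,fx=s,fy=s,interpolation=cv2.INTER_CUBIC)
u0,v0=280,200
A=f(a[v0:v0+90,u0:u0+100],6)
def draw(n,p,z,col):
    C,s=np.cos(p[2]),np.sin(p[2])
    for part in M[n]:
        X=part@np.array([[C,s,0],[-s,C,0],[0,0,1]])+[p[0],p[1],z]
        u=(proj("side",X)-[u0,v0]+.5)*6
        cv2.polylines(A,[cv2.convexHull(np.round(u).astype(np.int32))],True,col,1)
p=robot.read_state()["tcp_pos"]
draw("base",(.5323,.1559,-.0967),0,(0,255,0));draw("liner",(p[0],p[1],0),p[2]-.008,(0,0,255))
cv2.imwrite("pics/s3.png",A)
E
```

```text
t 8.65 pos [0.5327 0.1572 0.104 ] yaw 3.047 tilt [-0.      0.0002] F [-0.6  0.2 -0.4] gap 0.297 q [ 0.27  0.5   1.86  0.    0.77 -1.21]
shift units (now frame) [ 0.003 -0.01   0.284] (after turn) [ 0.003 -0.01   0.284] turn units [ 0.    -0.     0.003]
```

View pics/s3.png

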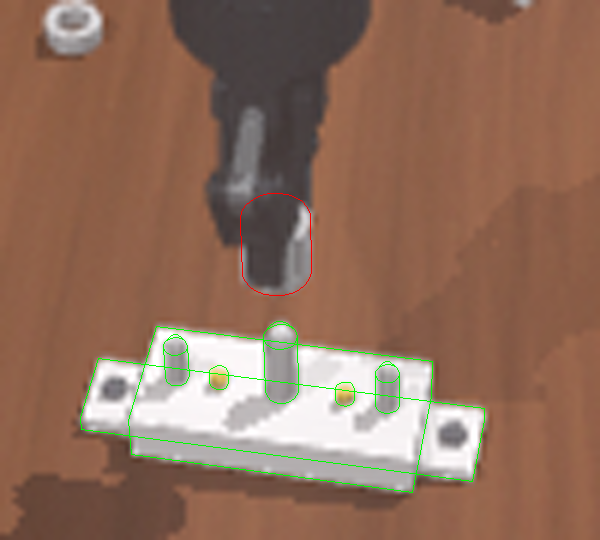

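The green base model overlays exactly, with the post top at (281,330) and the sleeve at (276,243), nearly centred above the post. I'll lower it past the tip.

>>> carry_out --deltas '[0.006,0,0.08,0,0,0,0,0,0.08,0,0,0,0,0,0.05,0,0,0,0,0,0.04,0,0,0,0,0,0.04,0,0,0,0,0,0.04,0,0,0,0,0,0.03,0,0,0,0,0,0,0,0,0]'

```text
clock: 9.7
tcp_pos: [0.532, 0.1564, 0.0606]
ee_rot: [-0.15, -3.138, 0.0]
contact_force: [-0.2, -0.3, -0.6]
finger_gap: 0.3
gripper_force: 59.2
```

```bash
python3 plan.py .5323 .156 .030 3.045
```

```text
t 9.7 pos [0.532  0.1564 0.0606] yaw 3.046 tilt [-0.0004 -0.0001] F [-0.2 -0.3 -0.6] gap 0.3 q [ 0.26  0.57  1.88  0.    0.69 -1.21]
shift units (now frame) [-0.003 -0.003  0.255] (after turn) [-0.003 -0.003  0.255] turn units [-0.    -0.001  0.002]
```

No force, so the sleeve is on the post. I'll lower it to just above the plate.

>>> carry_out --deltas '[0,0,0.05,0,0,0,0,0,0.05,0,0,0,0,0,0.05,0,0,0,0,0,0.04,0,0,0,0,0,0.03,0,0,0,0,0,0.015,0,0,0,0,0,0.01,0,0,0,0,0,0,0,0,0]'

```text
clock: 10.7
tcp_pos: [0.5321, 0.1565, 0.0316]
ee_rot: [0.149, 3.138, 0.0]
contact_force: [-0.0, 0.4, -1.1]
finger_gap: 0.298
gripper_force: 59.2
```

>>> carry_out --deltas '[0,0,0.01,0,0,0,0,0,0,0,0,0,0,0,0,0,0,0,0,0,0,0,0,0,0,0,0,0,0,0,0,0,0,0,0,0,0,0,0,0,0,0,0,0,0,0,0,0]' --grip 0.3

```text
clock: 11.7
tcp_pos: [0.5321, 0.1564, 0.0303]
ee_rot: [0.149, 3.138, -0.0]
contact_force: [-0.8, 0.2, -0.1]
finger_gap: 0.702
gripper_force: 0.0
```

>>> carry_out --deltas '[0,0,-0.1,0,0,0,0,0,-0.2,0,0,0,0,0,-0.25,0,0,0,0,0,-0.25,0,0,0,0,0,-0.1,0,0,0,0,0,0,0,0,0,0,0,0,0,0,0,0,0,0,0,0,0]'

```text
clock: 12.7
tcp_pos: [0.5314, 0.1562, 0.1372]
ee_rot: [-0.149, -3.136, 0.001]
contact_force: [-0.1, 0.8, -0.1]
finger_gap: 0.7
gripper_force: 0.0
```

```bash
python3 plan.py .476 -.1755 .10 2.6075
```

```text
t 12.7 pos [0.5314 0.1562 0.1372] yaw 3.046 tilt [-0.002  -0.0005] F [-0.1  0.8 -0.1] gap 0.7 q [ 0.26  0.45  1.85  0.    0.84 -1.21]
shift units (now frame) [ 0.196 -2.796  0.312] (after turn) [-1.01  -2.614  0.31 ] turn units [-0.001 -0.002  0.559]
```

>>> carry_out --deltas '[0.02,-0.28,0,0,0,0,0.025,-0.36,0,0,0,0,0.03,-0.4,0,0,0,0,0.03,-0.4,0,0,0,0,0.03,-0.4,0,0,0,0,0.025,-0.4,0,0,0,0,0.025,-0.356,0,0,0,0,0.011,-0.2,0,0,0,0]' --grip 0

```text
clock: 13.7
tcp_pos: [0.476, -0.1772, 0.1376]
ee_rot: [-0.152, -3.137, -0.0]
contact_force: [-0.6, 1.0, -0.2]
finger_gap: 0.999
gripper_force: 0.0
```

>>> carry_out --deltas '[0,0,0,0,0,0.2,0,0,0,0,0,0.2,0,0,0,0,0,0.159,0,0,0,0,0,0,0,0,0,0,0,0,0,0,0,0,0,0,0,0,0,0,0,0,0,0,0,0,0,0]'

```text
clock: 14.7
tcp_pos: [0.4768, -0.1753, 0.1383]
ee_rot: [-0.828, -3.03, 0.0]
contact_force: [0.2, -0.4, 0.2]
finger_gap: 0.999
gripper_force: 0.0
```

```bash
python3 plan.py .476 -.1755 .012 2.6075; python3 - <<'E'
from fit import *
a,da=robot.snapshot("side");t,_=robot.snapshot("top")
r,e=fit("side","base",a,(290,246,76,42),np.array([.5323,.1559,-.0967]));print("base(with sleeve in)",r,e)
r,e=fit("side","short_ring",a,(284,198,18,14),np.array([.55,-.08,0]));print("short",r,e)
f=lambda p,s:cv2.resize(p[...,::-1],None,fx=s,fy=s,interpolation=cv2.INTER_CUBIC)
cv2.imwrite("pics/s4.png",np.hstack([f(a[150:290,285:385],4),f(t[130:270,255:355],4)])[:600])
E
```

```text
t 14.7 pos [ 0.4768 -0.1753  0.1383] yaw 2.608 tilt [-0.  0.] F [ 0.2 -0.4  0.2] gap 0.999 q [-0.38  0.39  1.95 -0.    0.8  -1.41]
shift units (now frame) [ 0.005 -0.005  1.053] (after turn) [ 0.005 -0.005  1.053] turn units [-0. -0.  0.]
base(with sleeve in) [ 0.53223693  0.15587595 -0.09799175] 0.05278359460524773
short [ 0.55 -0.08  0.  ] 1.0
```

View pics/s4.png

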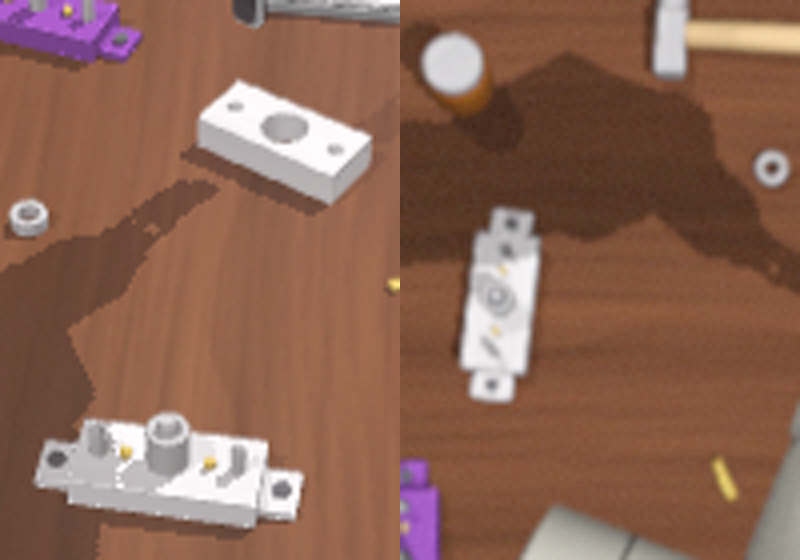

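The sleeve is upright around the post at crop (167,440), and the cover is clear at (285,140). I'll refit the cover in this better-lit view and then descend.

```bash
python3 - <<'E'
from fit import *
a,_=robot.snapshot("side")
r,e=fit("side","cover",a,(330,169,52,36),np.array([.476,-.1755,-.534]));print(r,e)
E
python3 plan.py .476 -.1755 .012 2.6075
```

```text
[ 0.47526758 -0.17593103 -0.53333401] 0.0527752433559818
t 14.85 pos [ 0.4768 -0.1753  0.1383] yaw 2.608 tilt [ 0. -0.] F [ 0.6  0.4 -0.1] gap 1.0 q [-0.38  0.39  1.95  0.    0.8  -1.41]
shift units (now frame) [ 0.005 -0.005  1.053] (after turn) [ 0.005 -0.005  1.053] turn units [0. 0. 0.]
```

>>> carry_out --deltas '[0.007,-0.009,0.2,0,0,0,0,0,0.25,0,0,0,0,0,0.25,0,0,0,0,0,0.2,0,0,0,0,0,0.12,0,0,0,0,0,0.06,0,0,0,0,0,0.02,0,0,0,0,0,0,0,0,0]'

```text
clock: 15.85
tcp_pos: [0.4759, -0.176, 0.0068]
ee_rot: [0.829, 3.029, -0.0]
contact_force: [0.1, -0.0, 1.1]
finger_gap: 1.0
gripper_force: 0.0
```

>>> carry_out --deltas '[0,0,0,0,0,0,0,0,0,0,0,0,0,0,0,0,0,0,0,0,0,0,0,0,0,0,0,0,0,0,0,0,0,0,0,0,0,0,0,0,0,0,0,0,0,0,0,0]' --grip 1

```text
clock: 16.85
tcp_pos: [0.4759, -0.176, 0.0072]
ee_rot: [0.829, 3.029, -0.0]
contact_force: [-0.9, -0.0, 7.1]
finger_gap: 0.617
gripper_force: 63.3
```

```bash
python3 plan.py .4755 -.1758 .11 3.045
```

```text
t 16.85 pos [ 0.4759 -0.176   0.0072] yaw 2.607 tilt [ 0.001  -0.0004] F [-0.9 -0.   7.1] gap 0.617 q [-0.38  0.63  1.99  0.    0.52 -1.41]
shift units (now frame) [ 0.003 -0.    -0.857] (after turn) [ 0.004  0.001 -0.857] turn units [-0.     0.001 -0.557]
```

Gripped. I'll lift about 120 mm, then turn.

>>> carry_out --deltas '[0,0,-0.1,0,0,0,0,0,-0.2,0,0,0,0,0,-0.25,0,0,0,0,0,-0.25,0,0,0,0,0,-0.2,0,0,-0.1,0,0,0,0,0,-0.16,0,0,0,0,0,-0.16,0,0,0,0,0,-0.137]'

```text
clock: 17.85
tcp_pos: [0.475, -0.1756, 0.1267]
ee_rot: [-0.146, -3.138, -0.0]
contact_force: [0.5, 0.4, -4.4]
finger_gap: 0.615
gripper_force: 65.0
```

```bash
python3 plan.py .5325 .156 .127 3.045
```

```text
t 17.85 pos [ 0.475  -0.1756  0.1267] yaw 3.049 tilt [-0.0003  0.0001] F [ 0.5  0.4 -4.4] gap 0.615 q [-0.38  0.41  1.96 -0.    0.77 -1.86]
shift units (now frame) [-2.200e-01  2.796e+00 -2.000e-03] (after turn) [-2.100e-01  2.797e+00 -2.000e-03] turn units [ 0.    -0.     0.005]
```

>>> carry_out --deltas '[-0.02,0.28,0,0,0,0.005,-0.03,0.36,0,0,0,0,-0.03,0.4,0,0,0,0,-0.03,0.4,0,0,0,0,-0.03,0.4,0,0,0,0,-0.03,0.4,0,0,0,0,-0.025,0.356,0,0,0,0,-0.015,0.2,0,0,0,0]'

```text
clock: 18.85
tcp_pos: [0.5339, 0.1575, 0.1266]
ee_rot: [-0.155, -3.138, -0.0]
contact_force: [-0.3, -0.5, -4.2]
finger_gap: 0.613
gripper_force: 65.2
```

>>> carry_out --deltas '[0,0,0.08,0,0,0,0,0,0.08,0,0,0,0,0,0.08,0,0,0,0,0,0.06,0,0,0,0,0,0,0,0,0,0,0,0,0,0,0,0,0,0,0,0,0,0,0,0,0,0,0]'

```text
clock: 19.85
tcp_pos: [0.5344, 0.1555, 0.0906]
ee_rot: [0.158, 3.137, 0.0]
contact_force: [-0.2, -1.7, -4.0]
finger_gap: 0.616
gripper_force: 65.1
```

```bash
cat > chk.py <<'E'
from fit import *
import sys
a,da=robot.snapshot("side")
s=robot.read_state();p=s["tcp_pos"];z=p[2]-float(sys.argv[1])
b=(285,200,90,70);l,t,w,h=b
# cover fit: only rows/cols near the cover; grey finger pixels are dark -> exclude dark, use bright low-sat
u0,v0=275,190
A=cv2.resize(a[v0:v0+105,u0:u0+105,::-1],None,fx=5,fy=5,interpolation=cv2.INTER_CUBIC)
def draw(n,q,z,col):
    C,S_=np.cos(q[2]),np.sin(q[2])
    for part in M[n]:
        X=part@np.array([[C,S_,0],[-S_,C,0],[0,0,1]])+[q[0],q[1],z]
        cv2.polylines(A,[cv2.convexHull(np.round((proj("side",X)-[u0,v0]+.5)*5).astype(np.int32))],True,col,1)
draw("base",(.5323,.1559,-.0975),0,(0,255,0));draw("cover",(p[0]-.0004,p[1],-.096),z,(0,0,255))
cv2.imwrite("pics/"+sys.argv[2],A)
E
python3 plan.py .5325 .156 .091 3.045; python3 chk.py .007 s5.png
```

```text
t 19.85 pos [0.5344 0.1555 0.0906] yaw 3.041 tilt [0.0006 0.0001] F [-0.2 -1.7 -4. ] gap 0.616 q [ 0.26  0.53  1.87 -0.    0.75 -1.21]
shift units (now frame) [ 0.016  0.002 -0.003] (after turn) [ 0.016  0.002 -0.003] turn units [ 0.     0.001 -0.005]
```

View pics/s5.png

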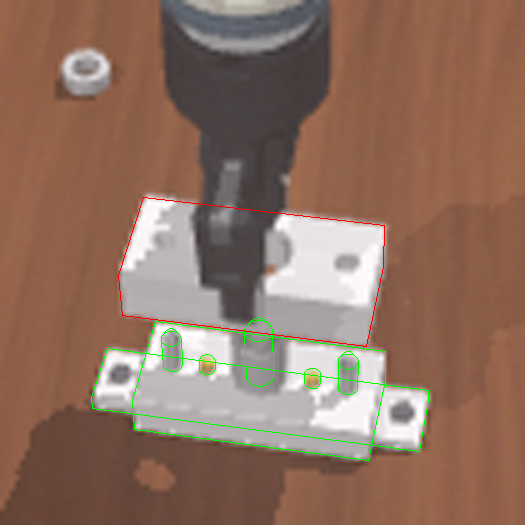

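```bash
cat > cf.py <<'E'
from fit import *
import sys
a,_=robot.snapshot("side");p=robot.read_state()["tcp_pos"];z=p[2]-float(sys.argv[1]);b=(290,222,70,44)
m=mask(a,b);w=1-(model("side","base",np.array([.5323,.1559,-.0975]),b)>0);w[:,312-290:336-290]=0
sc=np.array([.002,.002,.02]);x0=np.array([p[0]-.0004,p[1],-.097])
for zz in (z-.001,z,z+.001):
  f=lambda q:(w*np.abs(model("side","cover",x0+q*sc,b,zz)-m)).sum()
  r=minimize(f,np.zeros(3),method="Nelder-Mead",options=dict(initial_simplex=np.r_[np.zeros((1,3)),np.eye(3)*1.5]))
  print(zz.round(4),"tcp",p.round(4),"cover",(x0+r.x*sc).round(4),r.fun/m.sum())
E
python3 cf.py .007
```

```text
0.0825 tcp [0.5343 0.1555 0.0905] cover [ 0.5335  0.1537 -0.1043] 0.013192127723862489
0.0835 tcp [0.5343 0.1555 0.0905] cover [ 0.5333  0.1544 -0.102 ] 0.012202349484620761
0.0845 tcp [0.5343 0.1555 0.0905] cover [ 0.5332  0.1553 -0.0977] 0.011490098457276072
```

>>> carry_out --deltas '[0.008,0.004,0.05,0,0,0,0,0,0.08,0,0,0,0,0,0.08,0,0,0,0,0,0.06,0,0,0,0,0,0.04,0,0,0,0,0,0.04,0,0,0,0,0,0.03,0,0,0,0,0,0,0,0,0]'

```text
clock: 20.95
tcp_pos: [0.5331, 0.156, 0.0445]
ee_rot: [-0.158, -3.137, 0.0]
contact_force: [0.7, -0.3, -4.1]
finger_gap: 0.616
gripper_force: 65.2
```

```bash
python3 plan.py .533 .156 .029 3.045
```

```text
t 20.95 pos [0.5331 0.156  0.0445] yaw 3.041 tilt [-0.0004 -0.0001] F [ 0.7 -0.3 -4.1] gap 0.616 q [ 0.26  0.6   1.88  0.    0.66 -1.21]
shift units (now frame) [ 0.001 -0.     0.129] (after turn) [ 0.001 -0.     0.129] turn units [-0.    -0.    -0.005]
```

>>> carry_out --deltas '[0,0,0.025,0,0,0,0,0,0.025,0,0,0,0,0,0.02,0,0,0,0,0,0.02,0,0,0,0,0,0.015,0,0,0,0,0,0.01,0,0,0,0,0,0.01,0,0,0,0,0,0,0,0,0]'

```text
clock: 21.95
tcp_pos: [0.5334, 0.156, 0.0305]
ee_rot: [0.158, 3.137, 0.0]
contact_force: [-3.3, -0.6, 8.0]
finger_gap: 0.615
gripper_force: 66.5
```

```bash
python3 plan.py .533 .156 .029 3.045
```

```text
t 21.95 pos [0.5334 0.156  0.0305] yaw 3.041 tilt [0.0002 0.    ] F [-3.3 -0.6  8. ] gap 0.615 q [ 0.26  0.63  1.88 -0.    0.63 -1.21]
shift units (now frame) [ 0.003 -0.001  0.012] (after turn) [ 0.003 -0.001  0.012] turn units [ 0.     0.    -0.005]
```

>>> carry_out --deltas '[0.004,0,0.006,0,0,0,0,0,0.006,0,0,0,0,0,0.006,0,0,0,0,0,0,0,0,0,0,0,0,0,0,0,0,0,0,0,0,0,0,0,0,0,0,0,0,0,0,0,0,0]'

```text
clock: 22.95
tcp_pos: [0.5334, 0.1561, 0.0292]
ee_rot: [0.158, 3.136, 0.0]
contact_force: [-4.5, -1.3, 15.0]
finger_gap: 0.618
gripper_force: 67.6
```

>>> carry_out --deltas '[0.004,0,0.004,0,0,0,0,0,0.004,0,0,0,0,0,0.004,0,0,0,0,0,0,0,0,0,0,0,0,0,0,0,0,0,0,0,0,0,0,0,0,0,0,0,0,0,0,0,0,0]'

```text
clock: 23.95
tcp_pos: [0.5334, 0.1561, 0.0291]
ee_rot: [0.158, 3.135, 0.001]
contact_force: [-7.9, -4.5, 30.7]
finger_gap: 0.618
gripper_force: 69.4
```

```bash
python3 plan.py .533 .156 .029 3.045; sed -i 's/(285,200,90,70)/(0,0,9,9)/' chk.py; python3 chk.py .007 s6.png
```

```text
t 23.95 pos [0.5334 0.1561 0.0291] yaw 3.041 tilt [0.0023 0.0002] F [-7.9 -4.5 30.7] gap 0.618 q [ 0.26  0.63  1.88 -0.    0.63 -1.21]
shift units (now frame) [ 0.003 -0.001  0.001] (after turn) [ 0.003 -0.001  0.001] turn units [ 0.001  0.003 -0.005]
```

View pics/s6.png

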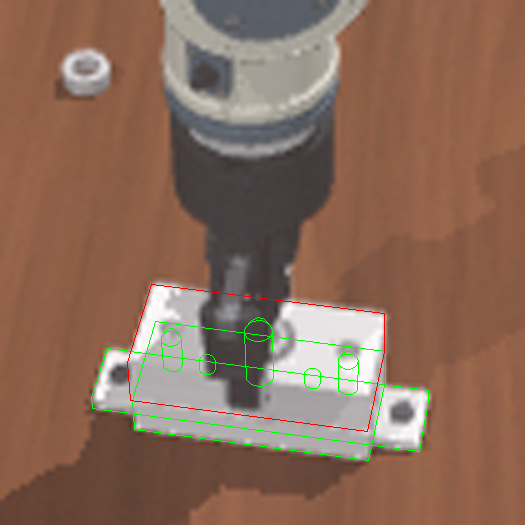

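The cover sits flush on the base: its red outline meets the block, and the dowel tops show in the holes at (171,338) and (348,350). The TCP stopped hard at 29.1 mm, which puts the cover's underside at about 22 mm, so the mould is shut with about 31 N of push.

```bash
python3 -c "
from cell import robot
print(robot.close_job())"
```

```text
the job is handed in; nothing more can be done
None
```

The tall sleeve is seated around the core post, and the loose mould half is on the dowels, pressed shut at about 31 N and still gripped; the job is handed in at about 24 s, though the hand-in returned no pass or fail.

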